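# Inspect a beaker's seam with a probe held in the guide bush

### The arm

A 6-joint arm with a two-finger parallel gripper is mounted at the origin on the work surface. World frame = base frame: x ahead of the robot, y to its left, z up, the work surface at z = 0. Lengths are in m, angles in rad, forces in N, time in s.
With the tool pointing down it reaches from about 0.35 to 0.725 m from the base axis. Payload 6 kg.
Tool frame: the origin (TCP) lies between the finger pads; the fingertips stand tip_extent ahead of it and the grasp point (between the pads) lies 2 mm behind it (tip_extent is the distance from the TCP to the fingertips, in m); z points along the fingers, y is the direction in which the jaws open and shut (so a half turn about z gives the same grasp; the last joint's range is limited). The gripper opens to 85 mm and grips with 20 to 120 N. Pads are 22 mm wide; open, the fingers measure 114 mm over their backs; the gripper's body (76 mm by 85 mm) begins 54 mm behind the grasp point. The pads swing forward as they close: fully open they stand 13 mm farther back than shut.
Start: joints at [1.596, 0.04, 0.085, 0, -1.615, -0.334], TCP at [0.182, 0.572, 0.226] pointing down, gripper open.
Joint ranges: [-2.56, 2.56], [-1.29, 2.01], [-1.08, 1.49], [-3.29, 1.98], [-2.81, -0.18], [-2.99, 2.99]. Speed limits (rad/s): [2.57, 2.57, 3.01, 3.14, 3.14, 3.14].

### API

Orientations are given as a rotation vector (axis times angle).
In Python, from cell import * gives the robot as it stands.
- The arm moves only by the tool play_rows, never from a script. Its argument "steps" is a list of rows, each an object of numbers: "x", "y", "z": the shift along the tool's x, y, z in cm; "wx", "wy", "wz": the turn, a rotation vector about the tool's x, y, z in degrees; "claw": the closure, from 0 (fully open) to 1 (shut). A call has 1 to 10 rows; each row shifts and turns the commanded pose from where the row before left it, along the tool's axes as they then stand; what a row does not reach is not made up. A row lasts 1/12 s, in which the tool goes at most 41.7 mm and 7.16 degrees, less where a joint would pass 70% of its speed; a pose out of reach is approached as far as the arm can. A call is refused whole if a number of a shift passes 4.17 or a number of a turn 7.16, either way. A call with a gripper value outside its range is refused whole. The fingers move at their own pace and stop on an object; the grip force is fixed at half the most. Time passes only in rows, so rows that do not move let the fingers close. It gives the time, the measured TCP pose, the force and the opening at its end, in the units of the state.
- observe(): the state, without advancing time (a new reading comes with each control period).
- camera(name): name is "scene" or "top"; returns (picture, depth): 480x640x3 uint8, red, green, blue; 480x640 float32, m along the optical axis (not along the pixel's ray), 0 where there is no reading.
- camera_params(name): a dict with "K" (3x3 intrinsics, pixels), "R" (3x3) and "t" (3): a world point X has camera coordinates R X + t. Camera axes: x right, y down, z forward; pixel columns grow to the right and rows downward; lengths in m; the calibration is good to about 2 mm. A picture is of the moment at which its call begins. camera_params takes no time and is no camera call.
- close_job(): hands the job in, once; it reports no verdict.
The state is a dict: "time": time; "joint_positions": joint angles; "joint_vel": joint speeds; "joint_efforts": joint torques, N m; "ee_pos": TCP position; "eef_rot": TCP orientation; "ft_force": force on the tool from outside, world axes, zero at the start; "wrist_torque": the same for the moment, N m; "width": finger opening in m.
Only numpy, scipy, OpenCV 4.12 (cv2) and the standard library are available. Lean on these libraries where they do the work, as an engineer would, in place of code of your own. Each camera call takes 0.05 s, during which the arm holds its last target. There are 200 camera calls.

### The job

First turn the lock ring on the inspection fixture by its orange peg, anticlockwise, up to its stop so that its white line meets the red mark. Then take the seam probe by its wooden handle out of its stand and lower it upright down the middle of the brass guide bush, never touching the bush or anything else of the fixture, until the red band on the rod is level with the bush's mouth. Finish still holding it there, centred and motionless in the gripper, with the ring still locked and everything else on the bench left where it was.

Things in the scene. Friction and masses are not known exactly. Their poses are not given: they have to be found in the camera images.
- fixture: Inspection fixture, fixed: round dark wood base (110 mm diameter), on it a copper beaker between three steel pillars; round aluminium cover plate (110 mm, top at 106 mm) with a brass guide bush in the middle and a steel lock ring round it. Origin: centre of the underside, z up through the bore. In its frame the ring's arm points pi - 0.6 + (joint lock) rad from +x. Red mark on the plate = locked.
- bore (a point): Centre of the guide bush's mouth, 128 mm above the bench: straight vertical bore, 22 mm diameter, 24 mm long, brass wall 6 mm thick (34 mm outer diameter); below it the beaker is open for another 82 mm.
- lock (a joint): Lock ring (86 mm outer diameter, top at 119 mm), turns about the bore's axis, 0 to 1.2 rad, growing anticlockwise from above. 1.2 is the stop and the locked mark (white line meets red mark). It starts somewhere between 0 and 0.5 and stays where it is left (friction about 0.1 N m, under 2 N at the peg).
- peg (a point): Top of the lock ring's orange peg: an upright round peg, 14 mm diameter, 45 mm tall above the ring's 12 mm wide arm (arm top at 117 mm, peg top at 162 mm above the bench), 62 mm from the bore's axis. It turns with the ring.
- stand: Probe stand, fixed to the bench: upright wooden block 56 x 56 mm, 110 mm high, with a 17 mm vertical hole right through its middle. Origin: centre of the underside.
- probe: Seam probe, loose, about 90 g. From the tip up: steel rod 8 mm thick, 100 mm long, with a red band; brass flange 32 mm diameter, 5 mm thick; square light-wood handle 18 x 18 mm, 60 mm tall. Hangs upright in the stand's hole, flange on the block's top. Origin: centre of the tip; z runs up the rod; x and y are square to the handle's faces.
- tip (a point): Tip of the probe: lower end of the rod, on its axis.
- band (a point): Middle of the red band on the rod, on its axis, 55 mm above the tip; the band is 12 mm long.
- handle (a point): On the probe's axis 137 mm above the tip, the place to grip: 32 mm above the flange's top, 28 mm below the handle's end.
- dish: Bystander: small square terracotta dish, 56 x 56 x 26 mm, origin under its centre.
- bench_block: Bystander: dark steel bench block, 75 x 55 x 25 mm, origin under its centre.
- tin: Bystander: round shallow open tin, 84 mm diameter, 36 mm high, origin under its centre.
- beaker: Bystander: loose copper beaker, 68 mm diameter at the rim, 85 mm high, origin under its centre.
- hammer: Bystander: wooden-handled hammer lying on the bench, about 260 mm long.
- pliers: Bystander: blue-handled pliers lying on the bench, 140 mm long.
Not all that is in view belongs to the job. What is shaped like the stand but turquoise is not meant.

How it is judged:
On the way, in this order (a step that is already met when the one before it is completed fails the run):
1. the lock ring is turned to its locked mark (value of joint lock above 1.11 rad), for 0.2 s.
2. the probe is lifted out of its stand, held in the gripper (contact force between the fingers and probe above 1 N and value of joint lock above 1.11 rad and height (world z) of tip above 0.115 m), for 0.1 s.
At the end, for the whole second after the job is handed in: Ring within 0.09 rad of its stop; probe held in the fingers at rest (<10 mm/s), upright within 0.07 rad, band middle within 7 mm of the mouth's height and 4 mm of the bore's axis, tip within 5 mm of the axis, touching neither fixture nor stand; bystanders moved under 20 mm (value of joint lock above 1.11 rad and contact force between the fingers and probe above 1 N and contact force between probe and fixture below 0.3 N and contact force between probe and stand below 0.2 N and horizontal distance between tip and bore below 0.005 m and horizontal distance between band and bore below 0.004 m and angle between probe's own z axis and vertical below 0.07 rad and z of band in the frame of bore between -0.007 and 0.007 m and linear speed of probe below 0.01 m/s and distance of each of dish, bench_block, tin, beaker, hammer, pliers from where it was at the start of the episode below 0.02 m); the arm keeps its last pose, push and grip.
It fails at once if the probe touches the guide bush or another part of the fixture (over 0.5 N) (contact force between probe and fixture above 0.5 N).
It fails at once if a bystander is moved by more than 20 mm (distance of any of dish, bench_block, tin, beaker, hammer, pliers from where it was at the start of the episode above 0.02 m).
It also fails if it takes over 61 s, if anything falls off the work surface, if the arm or the gripper's body presses on something with over 40 N, if the wrist force passes 120 N, or if a joint passes its speed limit or range.

## Working session

There is one attempt and no reset: what is moved stays moved. The work goes in short steps, Python scripts to look and compute and a tool call to move; the robot and the scene stay as the last step left them, time stands still between calls to the robot, and variables do not carry over. Pictures are saved under pics/ and viewed, about 8 in all and at most 12, crops included, and the job is handed in when it is done.

Besides the shell and the picture viewer there is one more tool, called by a JSON object that holds its "op" and its "data", one argument or row to a line. play_rows: Moves the arm, as the interface text tells. Its arguments: {"type":"object","properties":{"steps":{"type":"array","items":{"type":"object","properties":{"x":{"type":"number"},"y":{"type":"number"},"z":{"type":"number"},"wx":{"type":"number"},"wy":{"type":"number"},"wz":{"type":"number"},"claw":{"type":"number"}}}}},"required":["steps"]}

```bash
ls; mkdir -p pics; cat > h.py <<'E'
from cell import *
import numpy as np, cv2
def P(name):
    p=camera_params(name); return np.array(p["K"]),np.array(p["R"]),np.array(p["t"])
def unproj(name,u,v,d):
    K,R,t=P(name); return R.T@(np.linalg.inv(K)@np.array([u,v,1.])*d-t)
def atz(name,u,v,z):
    K,R,t=P(name); r=R.T@np.linalg.inv(K)@np.array([u,v,1.]); c=-R.T@t; return c+r*(z-c[2])/r[2]
def proj(name,X):
    K,R,t=P(name); q=K@(R@np.array(X)+t); return q[:2]/q[2]
E
python3 - <<'E'
from h import *
for n in("scene","top"):
    im,d=camera(n); cv2.imwrite(f"pics/{n}0.png",im[:,:,::-1]); np.save(f"{n}0.npy",d)
    K,R,t=P(n); print(n,K.round(1).tolist(),(-R.T@t).round(3),R.round(2).tolist())
print(observe())
E
```

```text
pics
scene [[580.2, 0.0, 323.3], [0.0, 580.2, 231.5], [0.0, 0.0, 1.0]] [ 1.17  -0.683  1.059] [[0.79, 0.62, -0.01], [0.44, -0.57, -0.7], [-0.44, 0.54, -0.72]]
top [[456.0, 0.0, 320.0], [0.0, 456.0, 244.1], [0.0, 0.0, 1.0]] [0.445 0.023 1.364] [[-0.01, -1.0, -0.01], [-0.99, 0.02, -0.13], [0.13, 0.01, -0.99]]
{'time': 0.1, 'joint_positions': array([ 1.59571214e+00,  4.07713838e-02,  8.38762301e-02, -4.34995573e-04,
       -1.61552468e+00, -3.33698252e-01]), 'joint_vel': array([-0.00119656, -0.00193757,  0.0014292 ,  0.00122325, -0.00045396,
        0.00039004]), 'joint_efforts': array([-5.84818088e-03, -3.69346654e+01,  3.48276293e+01,  6.95173100e+00,
       -4.62790675e-03,  1.65486824e-06]), 'ee_pos': array([0.18216973, 0.57133576, 0.22514342]), 'eef_rot': array([ 3.10257400e+00, -4.82822476e-01, -2.16749960e-04]), 'ft_force': array([-0.67015293, -1.33657292,  0.61797966]), 'wrist_torque': array([-0.03208573, -0.00876177, -0.03862429]), 'width': 0.08521754415743775}
```

View pics/scene0.png

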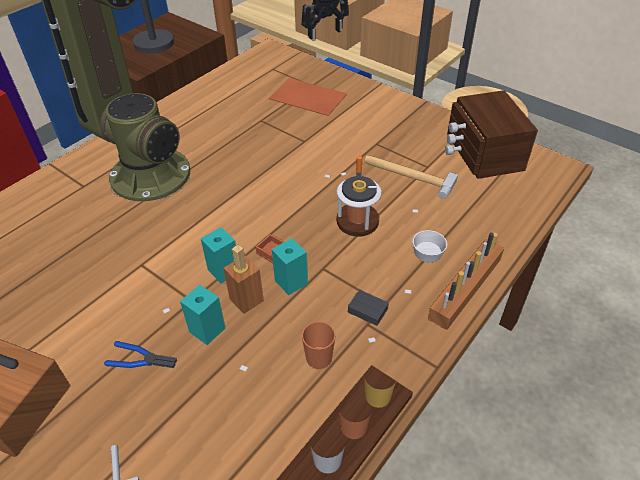

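View pics/top0.png

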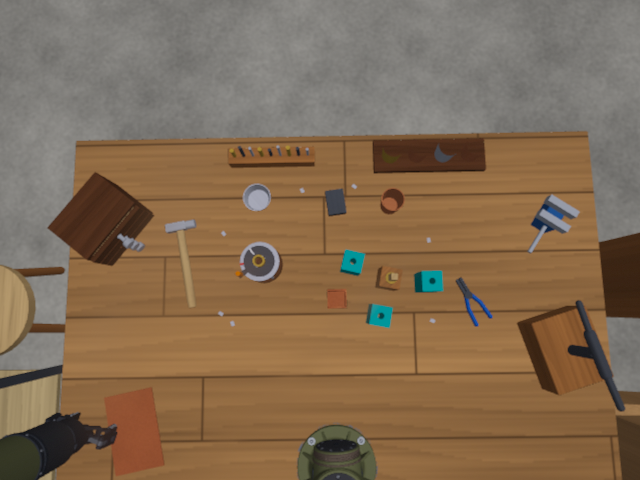

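The scene view shows the fixture at (358,200) with its orange peg at (359,165), and the wooden stand with the probe at (243,285) among three turquoise decoys at (218,255), (290,267) and (203,315). In the top view the fixture is at (259,261), and the brown stand at (391,278) sits between decoys at (352,262), (381,316) and (430,281). The brown one holding the probe is the one meant. I'll confirm it in an enlarged crop.

```bash
python3 - <<'E'
import cv2,numpy as np
s=cv2.imread("pics/scene0.png");t=cv2.imread("pics/top0.png")
def c(im,u,v,w,h,k): return cv2.resize(im[v:v+h,u:u+w],None,fx=k,fy=k,interpolation=cv2.INTER_CUBIC)
a=np.hstack([c(t,232,235,57,50,7),c(t,362,250,57,50,7)])   #7x
b=np.hstack([c(s,318,148,80,50,5)[:, :399],c(s,200,238,80,50,5)[:, :399]])
cv2.imwrite("pics/c1.png",np.vstack([a,b]))
E
```

```text
(no output)
```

View pics/c1.png

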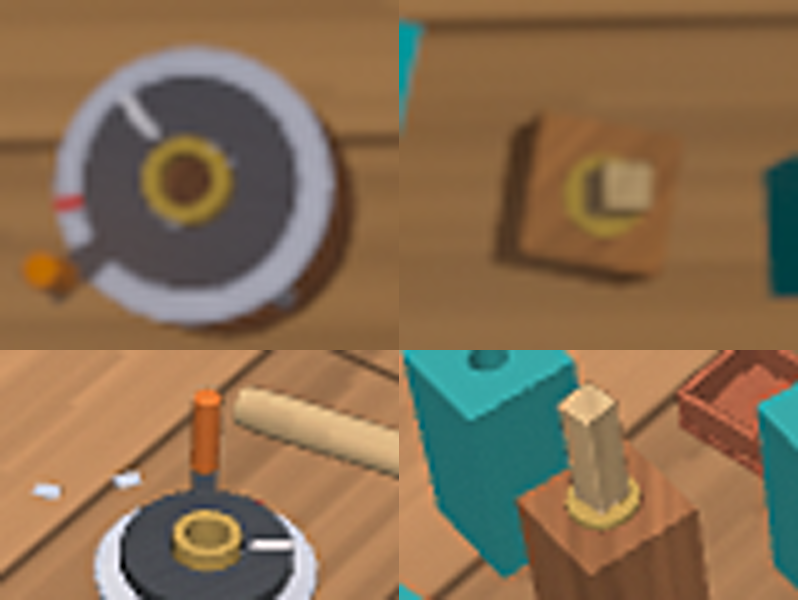

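```bash
python3 - <<'E'
from h import *
f=lambda n,x,y,k,u,v,z: atz(n,(x+.5)/k-.5+u,(y+.5)/k-.5+v,z)
print("bore",f("top",187,180,7,232,235,.128),f("scene",207,184,5,318,148,.128))
print("peg",f("top",43,271,7,232,235,.162),f("scene",207,48,5,318,148,.162))
print("red",f("top",69,203,7,232,235,.106), "white",f("top",140,115,7,232,235,.119))
print("handle top",f("top",228,187,7,362,250,.175),f("scene",588-399,405-350,5,200,238,.175))
print("block corners",[f("top",x-399,y,7,362,250,.11)[:2].round(3) for x,y in((540,112),(685,145),(660,280),(520,248))])
# plate circle fit: bright rim in top image
im=cv2.imread("pics/top0.png"); hsv=cv2.cvtColor(im,cv2.COLOR_BGR2HSV)
m=((hsv[...,1]<60)&(hsv[...,2]>130)).astype(np.uint8); m[:235]=0;m[290:]=0;m[:,:235]=0;m[:,285:]=0
n,l,st,ce=cv2.connectedComponentsWithStats(m); i=1+st[1:,4].argmax()
h=cv2.convexHull(np.argwhere(l==i)[:,::-1].astype(np.int32)); e=cv2.fitEllipse(h); print(e, atz("top",*e[0],.106))
y=((hsv[...,0]>18)&(hsv[...,0]<32)&(hsv[...,1]>120)&(hsv[...,2]>100)).astype(np.uint8); y[:250]=0;y[272:]=0;y[:,:250]=0;y[:,270:]=0
q=np.argwhere(y)[:,::-1].astype(np.float32); e=cv2.fitEllipse(cv2.convexHull(q)); print(e,atz("top",*e[0],.128))
K,R,t=P("top"); c=-R.T@t
E
```

```text
bore [0.57190491 0.2037555  0.128     ] [0.57345219 0.20321648 0.128     ]
peg [0.53477113 0.25312813 0.162     ] [0.53581953 0.25325213 0.162     ]
red [0.5657413  0.25377456 0.106     ] white [0.59881977 0.22368781 0.119     ]
handle top [ 0.51965112 -0.15733762  0.175     ] [ 0.52268167 -0.15913386  0.175     ]
block corners [array([ 0.554, -0.134]), array([ 0.54 , -0.191]), array([ 0.487, -0.179]), array([ 0.501, -0.125])]
((259.15655517578125, 260.9229431152344), (38.690635681152344, 39.82142639160156), 47.6634521484375) [0.5723399  0.20454305 0.106     ]
((258.2212829589844, 260.3041687011719), (11.510252952575684, 12.695852279663086), 124.04744720458984) [0.57185714 0.20393131 0.128     ]
```

```bash
cat >> h.py <<'E'
from scipy.spatial.transform import Rotation as Ro
def goal(x,y,z,ydeg):
    "shift (cm, in present tool axes) then turn (deg) to pose pointing down with tool y at ydeg"
    s=observe(); R=Ro.from_rotvec(s["eef_rot"]).as_matrix(); a=np.radians(ydeg)
    Y=np.array([np.cos(a),np.sin(a),0]);Z=np.array([0,0,-1.]);G=np.c_[np.cross(Y,Z),Y,Z]
    print("pos",s["ee_pos"].round(4),"yaw",np.degrees(np.arctan2(R[1,1],R[0,1])).round(1),"j",s["joint_positions"].round(2),"w",round(s["width"],4),"F",s["ft_force"].round(1),"t",s["time"])
    print("shift",(R.T@(np.array([x,y,z])-s["ee_pos"])*100).round(2),"turn",np.degrees(Ro.from_matrix(R.T@G).as_rotvec()).round(2))
E
python3 - <<'E'
import cell; print([n for n in dir(cell) if n[0]!='_'], getattr(cell,'tip_extent',None))
from h import *
goal(.5355,.2532,.225,217)
E
```

```text
['Unreachable', 'camera', 'camera_params', 'close_job', 'observe', 'tip_extent'] 0.017
pos [0.1822 0.5713 0.2251] yaw -107.7 j [ 1.6   0.04  0.08 -0.   -1.62 -0.33] w 0.0852 F [-0.7 -1.3  0.6] t 0.1
shift [43.33 19.57  0.05] turn [ 0.09 -0.04 35.31]
```

{"op": "play_rows", "data": {
  "steps": [
    {"x": 3, "y": 1.4},
    {"x": 3, "y": 1.4},
    {"x": 3, "y": 1.4},
    {"x": 3, "y": 1.4},
    {"x": 3, "y": 1.4},
    {"x": 3, "y": 1.4},
    {"x": 3, "y": 1.4},
    {"x": 3, "y": 1.4},
    {"x": 3, "y": 1.4},
    {"x": 3, "y": 1.4}
  ]
}}

```text
validation failed for argument at $.st...
```

{"op": "play_rows", "data": {
  "steps": [
    {"x": 3, "y": 1.4},
    {"x": 3, "y": 1.4},
    {"x": 3, "y": 1.4},
    {"x": 3, "y": 1.4},
    {"wz": 7},
    {"wz": 7},
    {"wz": 7},
    {"wz": 7},
    {"wz": 7},
    {"claw": 0.6}
  ]
}}

```text
validation failed for argument at $.st...
```

{"op": "play_rows", "data": {
  "steps": [
    {"claw": 0.6},
    {"claw": 0.6},
    {"claw": 0.6},
    {"claw": 0.6}
  ]
}}

```text
validation failed for argument at $.st...
```

```bash
python3 - <<'E'
from h import *
goal(.5355,.2532,.145,217)
E
```

```text
pos [0.1822 0.5713 0.2251] yaw -107.7 j [ 1.6   0.04  0.08 -0.   -1.62 -0.33] w 0.0852 F [-0.7 -1.3  0.6] t 0.1
shift [43.33 19.56  8.05] turn [ 0.09 -0.04 35.31]
```

{"op": "play_rows", "data": {
  "steps": [
    {"x": 3.0, "y": 1.4, "z": 0, "wx": 0, "wy": 0, "wz": 0, "claw": 0}
  ]
}}

```text
time: 0.18
ee_pos: [0.2041, 0.5506, 0.2239]
eef_rot: [3.102, -0.477, -0.002]
ft_force: [0.9, 0.1, -0.5]
width: 0.0854
```

{"op": "play_rows", "data": {
  "steps": [
    {"x": 3, "y": 1.4, "z": 0, "wx": 0, "wy": 0, "wz": 0, "claw": 0},
    {"x": 3, "y": 1.4, "z": 0, "wx": 0, "wy": 0, "wz": 0, "claw": 0},
    {"x": 3, "y": 1.4, "z": 0, "wx": 0, "wy": 0, "wz": 0, "claw": 0},
    {"x": 3, "y": 1.4, "z": 0, "wx": 0, "wy": 0, "wz": 0, "claw": 0},
    {"x": 3, "y": 1.4, "z": 0, "wx": 0, "wy": 0, "wz": 0, "claw": 0},
    {"x": 3, "y": 1.4, "z": 0, "wx": 0, "wy": 0, "wz": 0, "claw": 0},
    {"x": 3, "y": 1.4, "z": 0, "wx": 0, "wy": 0, "wz": 0, "claw": 0},
    {"x": 3, "y": 1.4, "z": 0, "wx": 0, "wy": 0, "wz": 0, "claw": 0},
    {"x": 3, "y": 1.4, "z": 0, "wx": 0, "wy": 0, "wz": 0, "claw": 0},
    {"x": 3, "y": 1.4, "z": 0, "wx": 0, "wy": 0, "wz": 0, "claw": 0}
  ]
}}

```text
time: 1.02
ee_pos: [0.4507, 0.3232, 0.2258]
eef_rot: [3.104, -0.483, -0.001]
ft_force: [0.5, 1.1, -0.1]
width: 0.0859
```

{"op": "play_rows", "data": {
  "steps": [
    {"x": 3, "y": 1.4, "z": 0, "wx": 0, "wy": 0, "wz": 0, "claw": 0},
    {"x": 3, "y": 1.4, "z": 0, "wx": 0, "wy": 0, "wz": 0, "claw": 0},
    {"x": 3, "y": 1.4, "z": 0, "wx": 0, "wy": 0, "wz": 0, "claw": 0},
    {"x": 0, "y": 0, "z": 0, "wx": 0, "wy": 0, "wz": 7, "claw": 0.6},
    {"x": 0, "y": 0, "z": 0, "wx": 0, "wy": 0, "wz": 7, "claw": 0.6},
    {"x": 0, "y": 0, "z": 0, "wx": 0, "wy": 0, "wz": 7, "claw": 0.6},
    {"x": 0, "y": 0, "z": 0, "wx": 0, "wy": 0, "wz": 7, "claw": 0.6},
    {"x": 0, "y": 0, "z": 0, "wx": 0, "wy": 0, "wz": 7, "claw": 0.6},
    {"x": 0, "y": 0, "z": 0, "wx": 0, "wy": 0, "wz": 0, "claw": 0.6}
  ]
}}

```text
time: 1.77
ee_pos: [0.5228, 0.2571, 0.2255]
eef_rot: [2.811, -1.4, -0.001]
ft_force: [-0.2, 0.4, 0.4]
width: 0.0344
```

```bash
python3 - <<'E'
from h import *
goal(.5355,.2532,.145,217)
E
```

```text
pos [0.5228 0.2571 0.2255] yaw -142.9 j [ 0.8  -0.01  0.04 -0.   -1.61 -0.15] w 0.0344 F [-0.2  0.4  0.4] t 1.7667
shift [ 1.08 -0.79  8.05] turn [0.06 0.   0.05]
```

{"op": "play_rows", "data": {
  "steps": [
    {"x": 1.1, "y": -0.8, "z": 0, "wx": 0, "wy": 0, "wz": 0, "claw": 0.6},
    {"x": 0, "y": 0, "z": 0, "wx": 0, "wy": 0, "wz": 0, "claw": 0.6},
    {"x": 0, "y": 0, "z": 2.7, "wx": 0, "wy": 0, "wz": 0, "claw": 0.6},
    {"x": 0, "y": 0, "z": 2.7, "wx": 0, "wy": 0, "wz": 0, "claw": 0.6},
    {"x": 0, "y": 0, "z": 2.7, "wx": 0, "wy": 0, "wz": 0, "claw": 0.6},
    {"x": 0, "y": 0, "z": 0, "wx": 0, "wy": 0, "wz": 0, "claw": 0.68},
    {"x": 0, "y": 0, "z": 0, "wx": 0, "wy": 0, "wz": 0, "claw": 0.68}
  ]
}}

```text
time: 2.35
ee_pos: [0.5352, 0.2527, 0.144]
eef_rot: [2.814, -1.39, -0.001]
ft_force: [-0.4, -1.2, 1.3]
width: 0.0277
```

```bash
python3 - <<'E'
from h import *
goal(.5355,.2532,.143,217)
im,d=camera("scene"); cv2.imwrite("pics/s1.png",cv2.resize(im[120:240,290:430,::-1],None,fx=5,fy=5,interpolation=cv2.INTER_CUBIC))
E
```

```text
pos [0.5352 0.2527 0.144 ] yaw -142.6 j [ 0.78  0.03 -0.08  0.   -1.47 -0.13] w 0.0277 F [-0.4 -1.2  1.3] t 2.35
shift [-0.02 -0.05  0.1 ] turn [ 0.2  -0.04  0.42]
```

View pics/s1.png

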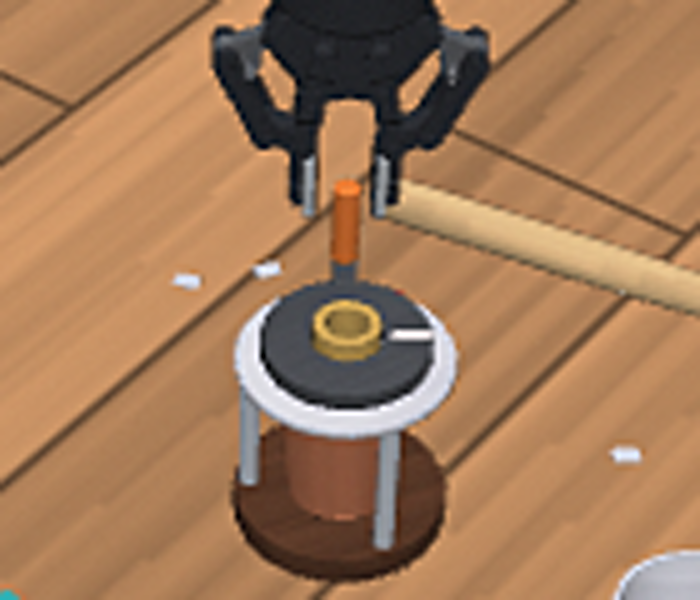

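{"op": "play_rows", "data": {
  "steps": [
    {"x": 0.009, "y": 0.325, "z": 0.05, "wx": 0, "wy": 0, "wz": -3, "claw": 0.68},
    {"x": 0.009, "y": 0.325, "z": 0.05, "wx": 0, "wy": 0, "wz": -3, "claw": 0.68},
    {"x": 0.009, "y": 0.325, "z": 0.05, "wx": 0, "wy": 0, "wz": -3, "claw": 0.68},
    {"x": 0.009, "y": 0.325, "z": 0.05, "wx": 0, "wy": 0, "wz": -3, "claw": 0.68},
    {"x": 0.009, "y": 0.325, "z": 0, "wx": 0, "wy": 0, "wz": -3, "claw": 0.68},
    {"x": 0.009, "y": 0.325, "z": 0, "wx": 0, "wy": 0, "wz": -3, "claw": 0.68},
    {"x": 0.009, "y": 0.325, "z": 0, "wx": 0, "wy": 0, "wz": -3, "claw": 0.68},
    {"x": 0.009, "y": 0.325, "z": 0, "wx": 0, "wy": 0, "wz": -3, "claw": 0.68},
    {"x": 0.009, "y": 0.325, "z": 0, "wx": 0, "wy": 0, "wz": -3, "claw": 0.68},
    {"x": 0.009, "y": 0.325, "z": 0, "wx": 0, "wy": 0, "wz": -3, "claw": 0.68}
  ]
}}

```text
time: 3.23
ee_pos: [0.5176, 0.2291, 0.1469]
eef_rot: [-3.077, 0.61, -0.007]
ft_force: [0.0, 2.4, 1.0]
width: 0.0277
```

{"op": "play_rows", "data": {
  "steps": [
    {"x": 0.009, "y": 0.325, "z": 0, "wx": 0, "wy": 0, "wz": -3, "claw": 0.68},
    {"x": 0.009, "y": 0.325, "z": 0, "wx": 0, "wy": 0, "wz": -3, "claw": 0.68},
    {"x": 0.009, "y": 0.325, "z": 0, "wx": 0, "wy": 0, "wz": -3, "claw": 0.68},
    {"x": 0.009, "y": 0.325, "z": 0, "wx": 0, "wy": 0, "wz": -3, "claw": 0.68},
    {"x": 0.009, "y": 0.325, "z": 0, "wx": 0, "wy": 0, "wz": -3, "claw": 0.68},
    {"x": 0.009, "y": 0.325, "z": 0, "wx": 0, "wy": 0, "wz": -3, "claw": 0.68},
    {"x": 0.009, "y": 0.325, "z": 0, "wx": 0, "wy": 0, "wz": -3, "claw": 0.68},
    {"x": 0.009, "y": 0.325, "z": 0, "wx": 0, "wy": 0, "wz": -3, "claw": 0.68},
    {"x": 0.009, "y": 0.325, "z": 0, "wx": 0, "wy": 0, "wz": -3, "claw": 0.68}
  ]
}}

```text
time: 3.98
ee_pos: [0.5129, 0.2004, 0.1469]
eef_rot: [-3.136, -0.125, -0.008]
ft_force: [-1.2, 2.0, 1.0]
width: 0.0274
```

```bash
python3 - <<'E'
from h import *
a=np.radians(187.5+6.5); goal(.5725+.062*np.cos(a),.204+.062*np.sin(a),.142,187.5+96.5)
p=observe()["ee_pos"][:2]-[.5725,.204]; print("TCP angle",np.degrees(np.arctan2(p[1],p[0])),np.hypot(*p))
E
```

```text
pos [0.5129 0.2004 0.1469] yaw -85.4 j [ 0.74 -0.09 -0.19  0.   -1.47  0.91] w 0.0274 F [-1.2  2.   1. ] t 3.9833
shift [-0.15  1.13  0.48] turn [-0.16 -0.3  -9.44]
TCP angle -176.52008421384406 0.0597073969190733
```

{"op": "play_rows", "data": {
  "steps": [
    {"x": 0, "y": 0.325, "z": 0.1, "wx": 0, "wy": 0, "wz": -3, "claw": 0.68},
    {"x": 0, "y": 0.325, "z": 0.1, "wx": 0, "wy": 0, "wz": -3, "claw": 0.68},
    {"x": 0, "y": 0.2, "z": 0.1, "wx": 0, "wy": 0, "wz": -2, "claw": 0.68},
    {"x": 0, "y": 0.1, "z": 0, "wx": 0, "wy": 0, "wz": -1, "claw": 0.68},
    {"x": 0, "y": 0, "z": 0, "wx": 0, "wy": 0, "wz": 0, "claw": 0.68}
  ]
}}

```text
time: 4.4
ee_pos: [0.5139, 0.1905, 0.1427]
eef_rot: [-3.118, -0.365, -0.006]
ft_force: [-0.4, 2.2, 1.4]
width: 0.0277
```

{"op": "play_rows", "data": {
  "steps": [
    {"x": 0, "y": 0.1, "z": 0, "wx": 0, "wy": 0, "wz": 0, "claw": 0.68},
    {"x": 0, "y": 0, "z": 0, "wx": 0, "wy": 0, "wz": 0, "claw": 0.68}
  ]
}}

```text
time: 4.57
ee_pos: [0.5138, 0.1902, 0.142]
eef_rot: [-3.118, -0.364, -0.005]
ft_force: [-2.2, 5.6, 3.9]
width: 0.0277
```

{"op": "play_rows", "data": {
  "steps": [
    {"x": 0, "y": 0.1, "z": 0, "wx": 0, "wy": 0, "wz": 0, "claw": 0.68},
    {"x": 0, "y": 0, "z": 0, "wx": 0, "wy": 0, "wz": 0, "claw": 0.68}
  ]
}}

```text
time: 4.73
ee_pos: [0.5139, 0.1901, 0.142]
eef_rot: [-3.116, -0.365, -0.005]
ft_force: [-3.0, 7.0, 5.4]
width: 0.0273
```

```bash
python3 - <<'E'
from h import *
goal(.52,.204,.142,-80)
im,d=camera("top");im2,d=camera("scene")
c=lambda im,u,v: cv2.resize(im[v:v+60,u:u+56,::-1],None,fx=7,fy=7,interpolation=cv2.INTER_CUBIC)
cv2.imwrite("pics/t2.png",np.hstack([c(im,232,230),c(im2,330,155)]))
E
```

```text
pos [0.5139 0.1901 0.142 ] yaw -76.6 j [ 0.72 -0.1  -0.2  -0.   -1.46  1.08] w 0.0273 F [-3.   7.   5.4] t 4.7333
shift [ 0.92 -1.21  0.01] turn [-0.22 -0.2   3.35]
```

View pics/t2.png

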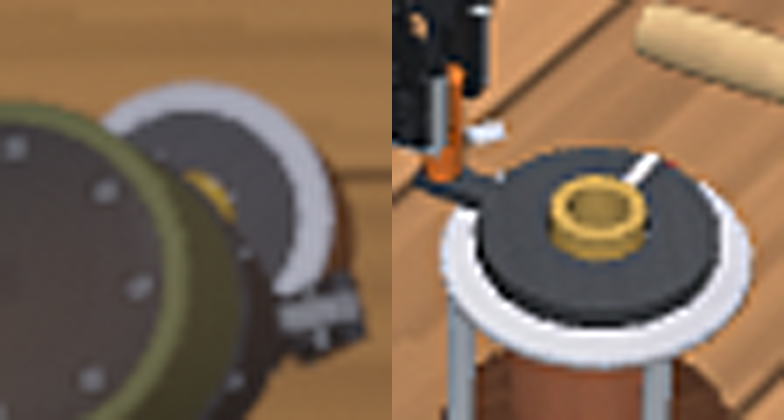

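The white line meets the red mark (right crop, about (655,160)), and the force rises with no further motion, so the ring is at its stop. I'll back off and lift clear.

{"op": "play_rows", "data": {
  "steps": [
    {"x": 0, "y": -0.4, "z": 0, "wx": 0, "wy": 0, "wz": 0, "claw": 0.68},
    {"x": 0, "y": -0.4, "z": 0, "wx": 0, "wy": 0, "wz": 0, "claw": 0.6},
    {"x": 0, "y": 0, "z": 0, "wx": 0, "wy": 0, "wz": 0, "claw": 0.6},
    {"x": 0, "y": 0, "z": -2, "wx": 0, "wy": 0, "wz": 0, "claw": 0.6},
    {"x": 0, "y": 0, "z": -3.5, "wx": 0, "wy": 0, "wz": 0, "claw": 0.6},
    {"x": 0, "y": 0, "z": -3.5, "wx": 0, "wy": 0, "wz": 0, "claw": 0.3},
    {"x": 0, "y": 3, "z": 0, "wx": 0, "wy": 0, "wz": 0, "claw": 0},
    {"x": 0, "y": 3.5, "z": 0, "wx": 0, "wy": 0, "wz": 0, "claw": 0},
    {"x": 0, "y": 3.5, "z": 0, "wx": 0, "wy": 0, "wz": 0, "claw": 0},
    {"x": 0, "y": 3.5, "z": 0, "wx": 0, "wy": 0, "wz": 0, "claw": 0}
  ]
}}

```text
time: 5.67
ee_pos: [0.5426, 0.0627, 0.2301]
eef_rot: [3.12, 0.365, -0.001]
ft_force: [1.1, -0.3, -1.0]
width: 0.0854
```

```bash
python3 - <<'E'
from h import *
goal(.521,-.158,.225,-104)
im,d=camera("top");im2,d2=camera("scene")
c=lambda im,u,v,k=10: cv2.resize(im[v:v+40,u:u+40,::-1],None,fx=k,fy=k,interpolation=cv2.INTER_CUBIC)
cv2.imwrite("pics/t3.png",np.hstack([c(im,370,258),c(im2,222,238)]))
o=lambda im:cv2.inRange(cv2.cvtColor(im,cv2.COLOR_RGB2HSV),(8,190,140),(16,255,255))
m=o(im);m[:,:225]=0;m[:,300:]=0;m[:240]=0;m[310:]=0;print(np.argwhere(m).mean(0),m.any() and np.argwhere(m).shape)
E
```

```text
pos [0.5426 0.0627 0.2301] yaw -76.7 j [ 0.48 -0.1  -0.05  0.   -1.63  1.32] w 0.0854 F [ 1.1 -0.3 -1. ] t 5.6667
shift [-7.19 20.98  0.52] turn [4.000e-02 2.000e-02 2.734e+01]
[nan nan] False<stdin>:7: RuntimeWarning: Mean of empty slice.
  ret = um.true_divide(
```

View pics/t3.png

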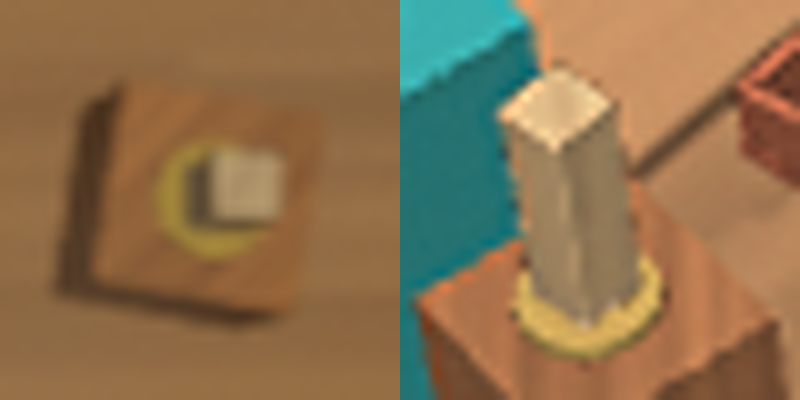

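```bash
python3 - <<'E'
from h import *
C=[atz("scene",(x-400+.5)/10-.5+222,(y+.5)/10-.5+238,.175)[:2] for x,y in((500,113),(560,68),(613,103),(558,150))]
C=np.array(C);print(C.round(4).tolist(),C.mean(0))
for i in range(4): e=C[(i+1)%4]-C[i];print(np.degrees(np.arctan2(e[1],e[0])).round(1),np.hypot(*e).round(4))
print("top",atz("top",247.5/10-.5+370,185.5/10-.5+258,.175))
bs=[atz("scene",(x-400+.5)/10-.5+222,(y+.5)/10-.5+238,.11)[:2].round(4) for x,y in((417,297),(780,320))];print("block L,R",bs,np.mean(bs,0))
print("flange top c",atz("top",213.5/10-.5+370,200.5/10-.5+258,.115),atz("scene",188.5/10-.5+222,300/10-.5+238,.115))
E
```

```text
[[0.5136, -0.1671], [0.5145, -0.1503], [0.5301, -0.1507], [0.5303, -0.1672]] [ 0.52214154 -0.15879255]
86.9 0.0168
-1.5 0.0156
-89.3 0.0165
179.8 0.0167
top [ 0.52025976 -0.15763836  0.175     ]
block L,R [array([ 0.4892, -0.1788]), array([ 0.5554, -0.1354])] [ 0.5223 -0.1571]
flange top c [ 0.52008027 -0.15733415  0.115     ] [ 0.52224629 -0.15935749  0.115     ]
```

{"op": "play_rows", "data": {
  "steps": [
    {"x": -1, "y": 3, "z": 0, "wx": 0, "wy": 0, "wz": 0, "claw": 0},
    {"x": -1, "y": 3, "z": 0, "wx": 0, "wy": 0, "wz": 0, "claw": 0},
    {"x": -1, "y": 3, "z": 0, "wx": 0, "wy": 0, "wz": 0, "claw": 0},
    {"x": -1, "y": 3, "z": 0, "wx": 0, "wy": 0, "wz": 0, "claw": 0},
    {"x": -1, "y": 3, "z": 0, "wx": 0, "wy": 0, "wz": 0, "claw": 0},
    {"x": -1, "y": 3, "z": 0, "wx": 0, "wy": 0, "wz": 0, "claw": 0},
    {"x": -1, "y": 3, "z": 0, "wx": 0, "wy": 0, "wz": 0, "claw": 0},
    {"x": 0, "y": 0, "z": 0, "wx": 0, "wy": 0, "wz": 6.6, "claw": 0.2},
    {"x": 0, "y": 0, "z": 0, "wx": 0, "wy": 0, "wz": 6.6, "claw": 0.2},
    {"x": 0, "y": 0, "z": 0, "wx": 0, "wy": 0, "wz": 0, "claw": 0.2}
  ]
}}

```text
time: 6.6
ee_pos: [0.5225, -0.1568, 0.2297]
eef_rot: [3.141, -0.006, -0.002]
ft_force: [-0.1, 1.1, 0.3]
width: 0.0687
```

```bash
python3 - <<'E'
from h import *
goal(.521,-.158,.148,-90.5)
E
```

```text
pos [ 0.5225 -0.1568  0.2297] yaw -90.2 j [ 0.08 -0.1  -0.05  0.   -1.63  1.49] w 0.0687 F [-0.1  1.1  0.3] t 6.6
shift [-0.14  0.11  8.17] turn [0.02 0.07 0.28]
```

{"op": "play_rows", "data": {
  "steps": [
    {"x": -0.14, "y": 0.11, "z": 2, "wx": 0, "wy": 0, "wz": 0, "claw": 0.2},
    {"x": 0, "y": 0, "z": 3, "wx": 0, "wy": 0, "wz": 0, "claw": 0.2},
    {"x": 0, "y": 0, "z": 2.5, "wx": 0, "wy": 0, "wz": 0, "claw": 0.4},
    {"x": 0, "y": 0, "z": 0.9, "wx": 0, "wy": 0, "wz": 0, "claw": 0.5},
    {"x": 0, "y": 0, "z": 0, "wx": 0, "wy": 0, "wz": 0, "claw": 0.6}
  ]
}}

```text
time: 7.02
ee_pos: [0.5201, -0.1568, 0.1433]
eef_rot: [-3.142, -0.007, 0.008]
ft_force: [-0.3, 0.5, -0.1]
width: 0.0346
```

{"op": "play_rows", "data": {
  "steps": [
    {"x": 0, "y": 0, "z": 0, "wx": 0, "wy": 0, "wz": 0, "claw": 0.7},
    {"x": 0, "y": 0, "z": 0, "wx": 0, "wy": 0, "wz": 0, "claw": 0.8},
    {"x": 0, "y": 0, "z": 0, "wx": 0, "wy": 0, "wz": 0, "claw": 1},
    {"x": 0, "y": 0, "z": 0, "wx": 0, "wy": 0, "wz": 0, "claw": 1},
    {"x": 0, "y": 0, "z": 0, "wx": 0, "wy": 0, "wz": 0, "claw": 1},
    {"x": 0, "y": 0, "z": 0, "wx": 0, "wy": 0, "wz": 0, "claw": 1}
  ]
}}

```text
time: 7.52
ee_pos: [0.5224, -0.1574, 0.1484]
eef_rot: [3.141, 0.004, 0.006]
ft_force: [-0.0, 1.5, 6.1]
width: 0.0168
```

```bash
python3 - <<'E'
from h import *
goal(.521,-.158,.145,-90)
E
```

```text
pos [ 0.5224 -0.1574  0.1484] yaw -89.9 j [ 0.08 -0.1  -0.2   0.   -1.47  1.5 ] w 0.0168 F [-0.   1.5  6.1] t 7.5167
shift [-0.14  0.06  0.34] turn [ 0.04 -0.2   0.14]
```

```bash
python3 - <<'E'
from h import *
for i in range(4):
    s=observe();print(s["time"],s["ee_pos"].round(4),s["ft_force"].round(1),s["wrist_torque"].round(2),s["width"].round(4))
    im,d=camera("scene")
cv2.imwrite("pics/g.png",cv2.resize(im[200:300,190:310,::-1],None,fx=6,fy=6,interpolation=cv2.INTER_CUBIC))
E
```

```text
Traceback (most recent call last):
AttributeError: 'float' object has no attribute 'round'
```

```bash
python3 - <<'E'
from h import *
for i in range(4):
    s=observe();print(s["time"],s["ee_pos"].round(4),s["ft_force"].round(1),s["wrist_torque"].round(2))
    im,d=camera("scene")
cv2.imwrite("pics/g.png",cv2.resize(im[200:300,190:310,::-1],None,fx=6,fy=6,interpolation=cv2.INTER_CUBIC))
E
```

```text
7.5167 [ 0.5224 -0.1574  0.1484] [-0.   1.5  6.1] [0.5  0.13 0.02]
7.5667 [ 0.5224 -0.1574  0.1484] [-0.2  1.9  5.4] [ 0.45  0.19 -0.04]
7.6167 [ 0.5224 -0.1574  0.1483] [-0.6  2.3  6. ] [ 0.48  0.12 -0.02]
7.6667 [ 0.5224 -0.1574  0.1484] [-1.9  0.7  5.2] [ 0.43  0.15 -0.01]
```

View pics/g.png

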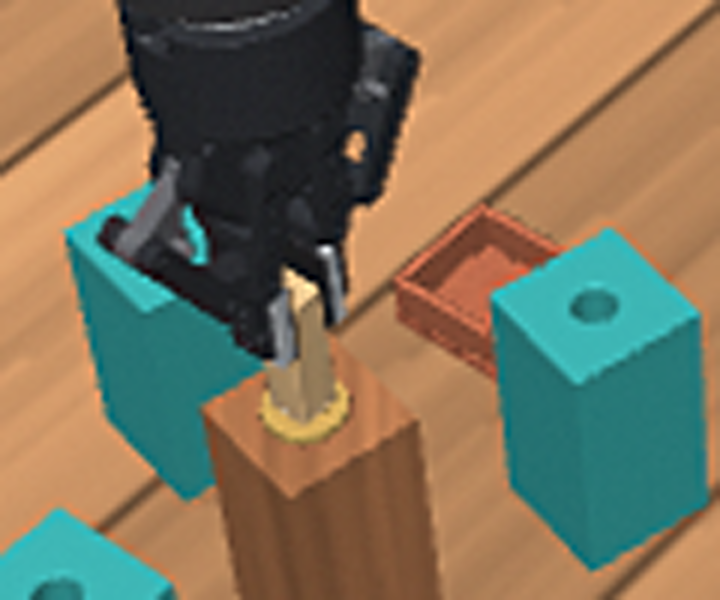

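Gripped by the handle, above the flange. Now I'll lift.

{"op": "play_rows", "data": {
  "steps": [
    {"x": 0, "y": 0, "z": -0.5, "wx": 0, "wy": 0, "wz": 0, "claw": 1},
    {"x": 0, "y": 0, "z": -1.5, "wx": 0, "wy": 0, "wz": 0, "claw": 1},
    {"x": 0, "y": 0, "z": -2, "wx": 0, "wy": 0, "wz": 0, "claw": 1},
    {"x": 0, "y": 0, "z": -2.5, "wx": 0, "wy": 0, "wz": 0, "claw": 1},
    {"x": 0, "y": 0, "z": -2.5, "wx": 0, "wy": 0, "wz": 0, "claw": 1},
    {"x": 0, "y": 0, "z": -2.5, "wx": 0, "wy": 0, "wz": 0, "claw": 1},
    {"x": 0, "y": 0, "z": -2.5, "wx": 0, "wy": 0, "wz": 0, "claw": 1},
    {"x": 0, "y": 0, "z": -2.5, "wx": 0, "wy": 0, "wz": 0, "claw": 1},
    {"x": 0, "y": 0, "z": -2.5, "wx": 0, "wy": 0, "wz": 0, "claw": 1},
    {"x": 0, "y": 0, "z": -1, "wx": 0, "wy": 0, "wz": 0, "claw": 1}
  ]
}}

```text
time: 8.55
ee_pos: [0.5217, -0.1577, 0.35]
eef_rot: [3.141, 0.002, 0.007]
ft_force: [0.2, -0.2, -1.0]
width: 0.0165
```

{"op": "play_rows", "data": {
  "steps": [
    {"x": 0, "y": -1.5, "z": 0, "wx": 0, "wy": 0, "wz": 0, "claw": 1},
    {"x": 0.4, "y": -3, "z": 0, "wx": 0, "wy": 0, "wz": 0, "claw": 1},
    {"x": 0.5, "y": -3, "z": 0, "wx": 0, "wy": 0, "wz": 0, "claw": 1},
    {"x": 0.5, "y": -3, "z": 0, "wx": 0, "wy": 0, "wz": 0, "claw": 1},
    {"x": 0.5, "y": -3, "z": 0, "wx": 0, "wy": 0, "wz": 0, "claw": 1},
    {"x": 0.5, "y": -3, "z": 0, "wx": 0, "wy": 0, "wz": 0, "claw": 1},
    {"x": 0.5, "y": -3, "z": 0, "wx": 0, "wy": 0, "wz": 0, "claw": 1},
    {"x": 0.5, "y": -2, "z": 0, "wx": 0, "wy": 0, "wz": 0, "claw": 1},
    {"x": 0.5, "y": -1, "z": 0, "wx": 0, "wy": 0, "wz": 0, "claw": 1},
    {"x": 0, "y": 0, "z": 0, "wx": 0, "wy": 0, "wz": 0, "claw": 1}
  ]
}}

```text
time: 9.38
ee_pos: [0.5604, 0.0699, 0.3442]
eef_rot: [3.141, 0.007, -0.004]
ft_force: [0.3, -0.1, -1.1]
width: 0.0166
```

```bash
python3 - <<'E'
from h import *
goal(.5725,.204,.33,-90)
im,d=camera("scene");cv2.imwrite("pics/p.png",im[:,:,::-1]); np.save("p.npy",d)
for X in([.5715,.07,.33],[.5715,.07,.19]): print(proj("scene",X))
im2,d=camera("top");cv2.imwrite("pics/pt.png",im2[:,:,::-1])
cv2.imwrite("pics/p2.png",cv2.resize(im[100:220,240:400,::-1],None,fx=5,fy=5,interpolation=cv2.INTER_CUBIC))
E
```

```text
pos [0.5604 0.0699 0.3442] yaw -89.7 j [ 0.48 -0.01  0.26 -0.   -1.84  1.1 ] w 0.0166 F [ 0.3 -0.1 -1.1] t 9.3833
shift [  1.28 -13.41   1.41] turn [0.03 0.16 0.25]
[323.92281743 143.56430335]
[324.32604187 194.18257673]
```

View pics/p2.png

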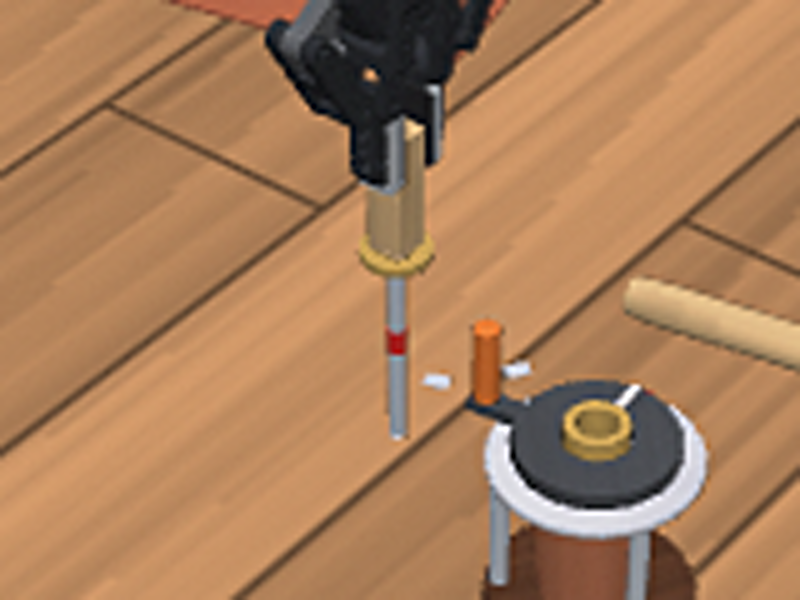

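Probe held upright at about crop (397,343), and the ring is still locked with the line on the red mark at (640,392). I'll move over the bore with the tip still high.

{"op": "play_rows", "data": {
  "steps": [
    {"x": 0.15, "y": -1.4, "z": 0, "wx": 0, "wy": 0, "wz": 0, "claw": 1},
    {"x": 0.2, "y": -2, "z": 0, "wx": 0, "wy": 0, "wz": 0, "claw": 1},
    {"x": 0.2, "y": -2, "z": 0, "wx": 0, "wy": 0, "wz": 0, "claw": 1},
    {"x": 0.2, "y": -2, "z": 0, "wx": 0, "wy": 0, "wz": 0, "claw": 1},
    {"x": 0.2, "y": -2, "z": 0, "wx": 0, "wy": 0, "wz": 0, "claw": 1},
    {"x": 0.2, "y": -2, "z": 0, "wx": 0, "wy": 0, "wz": 0, "claw": 1},
    {"x": 0.2, "y": -1.5, "z": 0, "wx": 0, "wy": 0, "wz": 0, "claw": 1},
    {"x": 0, "y": -0.5, "z": 0, "wx": 0, "wy": 0, "wz": 0, "claw": 1},
    {"x": 0, "y": 0, "z": 0, "wx": 0, "wy": 0, "wz": 0, "claw": 1},
    {"x": 0, "y": 0, "z": 0, "wx": 0, "wy": 0, "wz": 0, "claw": 1}
  ]
}}

```text
time: 10.32
ee_pos: [0.5733, 0.2013, 0.3462]
eef_rot: [3.141, 0.002, 0.0]
ft_force: [-0.5, 0.4, -0.9]
width: 0.0166
```

```bash
python3 - <<'E'
from h import *
goal(.5739,.2043,.29,-90)
im,d=camera("scene");cv2.imwrite("pics/q.png",im[:,:,::-1])
p=observe()["ee_pos"]
for h in(-.1384,-.0834,-.031): print(h,proj("scene",p+[0,0,h]))
print("bore",proj("scene",[.5735,.2032,.128]))
cv2.imwrite("pics/q2.png",cv2.resize(im[110:210,320:410,::-1],None,fx=6,fy=6,interpolation=cv2.INTER_CUBIC))
im2,d=camera("top");cv2.imwrite("pics/qt.png",im2[:,:,::-1])
E
```

```text
pos [0.5733 0.2013 0.3462] yaw -89.9 j [ 0.67  0.11  0.38  0.   -1.84  0.91] w 0.0166 F [-0.5  0.4 -0.9] t 10.3167
shift [ 0.06 -0.3   5.62] turn [ 0.02 -0.    0.09]
-0.1384 [359.66645254 158.91731734]
-0.0834 [360.5837786  139.76804189]
-0.031 [361.5105072  120.42248741]
bore [359.01200385 184.41148957]
```

View pics/q2.png

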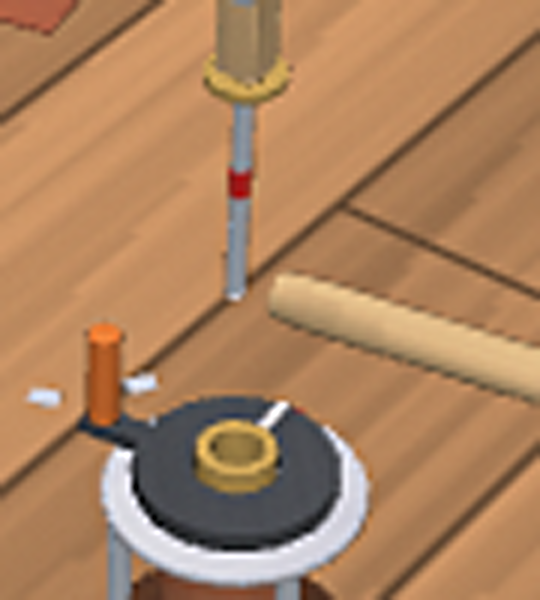

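```bash
cat > m.py <<'E'
from h import *
def rod(r0,r1,u0,u1):
    im,d=camera("scene"); hsv=cv2.cvtColor(im,cv2.COLOR_RGB2HSV).astype(int); out=[]
    f=im.astype(float); w=f[...,2]/(f[...,0]+1)  # steel is neutral, wood is orange
    K,R,t=P("scene")
    for r in range(r0,r1):
        a=np.clip((w[r,u0:u1]-.62)/.35,0,1); 
        if a.sum()<1.2: continue
        c=u0+(a*np.arange(u1-u0)).sum()/a.sum(); dd=d[r,int(round(c))]
        if dd<=0: continue
        ray=np.linalg.inv(K)@[c,r,1.]; ray/=np.linalg.norm(ray)
        X=unproj("scene",c,r,dd)+R.T@ray*.004/np.hypot(*(R.T@ray)[:2])
        out.append([r,c,a.sum(),*X])
    return np.array(out)
E
python3 - <<'E'
from m import *
o=rod(124,162,352,370); np.set_printoptions(suppress=True,precision=4); print(o)
p=observe()["ee_pos"];print(p, "median xy - tcp",np.median(o[:,3:5],0)-p[:2])
# bush by depth
im,d=camera("scene");hsv=cv2.cvtColor(im,cv2.COLOR_RGB2HSV)
pts=[unproj("scene",u,v,d[v,u]) for v in range(172,196) for u in range(345,375) if d[v,u]>0]
pts=np.array(pts);q=pts[(abs(pts[:,2]-.128)<.002)];print(len(q),q.mean(0),q.min(0),q.max(0))
(c,r)=cv2.minEnclosingCircle((q[:,:2]*1000).astype(np.float32));print(c,r)
E
```

```text
[[127.     359.7375   2.3286   0.5691   0.2015   0.2958]
 [128.     360.0139   3.0209   0.5699   0.2016   0.2934]
 [129.     360.       3.       0.5704   0.201    0.2912]
 [130.     360.       3.       0.5714   0.1997   0.2898]
 [131.     360.       3.       0.5711   0.2004   0.2865]
 [132.     360.       3.       0.5726   0.1982   0.2857]
 [133.     360.       3.       0.5706   0.2014   0.2803]
 [134.     360.       3.       0.5725   0.1988   0.2798]
 [135.     359.8318   3.2755   0.5695   0.2027   0.2735]
 [136.     359.7957   3.3412   0.5701   0.2019   0.2714]
 [137.     359.7415   3.4453   0.5711   0.2003   0.2701]
 [138.     359.4427   1.7253   0.57     0.2011   0.2663]
 [143.     359.379    3.2288   0.5714   0.1996   0.2539]
 [144.     359.2987   3.5267   0.5689   0.2031   0.2478]
 [146.     359.       3.       0.5691   0.202    0.2428]
 [147.     359.       3.       0.5691   0.2022   0.2399]
 [148.     359.       3.       0.5698   0.2013   0.2379]
 [149.     359.       3.       0.5699   0.2013   0.2351]
 [150.     359.       3.       0.5715   0.1992   0.2342]
 [151.     359.       3.       0.5704   0.2011   0.2297]
 [152.     359.       3.       0.5701   0.2017   0.2262]
 [153.     359.       3.       0.5708   0.2009   0.2242]
 [154.     359.       3.       0.5715   0.2      0.2222]
 [155.     359.       3.       0.5709   0.201    0.2184]
 [156.     359.       3.       0.5692   0.2038   0.2129]
 [157.     358.8052   3.3238   0.5716   0.1995   0.2137]
 [158.     358.7668   3.3961   0.5698   0.2023   0.2081]
 [159.     358.6468   2.217    0.5688   0.2035   0.204 ]]
[0.5733 0.2008 0.3466] median xy - tcp [-0.0031  0.0004]
47 [0.5726 0.2031 0.1277] [0.5579 0.1868 0.126 ] [0.5893 0.2193 0.13  ]
(571.6812133789062, 203.05845642089844) 17.790245056152344
```

{"op": "play_rows", "data": {
  "steps": [
    {"x": 0.12, "y": -0.11, "z": 0, "wx": 0, "wy": 0, "wz": 0, "claw": 1},
    {"x": 0.12, "y": -0.11, "z": 1, "wx": 0, "wy": 0, "wz": 0, "claw": 1},
    {"x": 0, "y": 0, "z": 1.5, "wx": 0, "wy": 0, "wz": 0, "claw": 1},
    {"x": 0, "y": 0, "z": 1.5, "wx": 0, "wy": 0, "wz": 0, "claw": 1},
    {"x": 0, "y": 0, "z": 1, "wx": 0, "wy": 0, "wz": 0, "claw": 1},
    {"x": 0, "y": 0, "z": 0, "wx": 0, "wy": 0, "wz": 0, "claw": 1},
    {"x": 0, "y": 0, "z": 0, "wx": 0, "wy": 0, "wz": 0, "claw": 1},
    {"x": 0, "y": 0, "z": 0, "wx": 0, "wy": 0, "wz": 0, "claw": 1}
  ]
}}

```text
time: 11.18
ee_pos: [0.5759, 0.2039, 0.2971]
eef_rot: [-3.141, -0.003, -0.002]
ft_force: [0.9, -0.4, -1.0]
width: 0.0166
```

```bash
python3 - <<'E'
from m import *
np.set_printoptions(suppress=True,precision=4)
goal(.5754,.2042,.2178,-90)
for i in range(3):
    o=rod(147,177,352,370); A=np.polyfit(o[:,5]-.2,o[:,3:5],1); print(len(o),"xy",np.median(o[:,3:5],0),"slope",A[0],"zmin",o[-1,5])
# bush mouth: brass pixels
im,d=camera("scene");hsv=cv2.cvtColor(im,cv2.COLOR_RGB2HSV)
r=o[:,0];k=np.polyfit(o[:,0],o[:,1],1);print("rod col at 184.4",np.polyval(k,184.4),"axis px at .128 from xy:",proj("scene",[*np.median(o[:,3:5],0),.128]))
b=cv2.inRange(hsv,(18,100,60),(32,255,255));b[:174]=0;b[196:]=0;b[:,:345]=0;b[:,375:]=0
ys,xs=np.nonzero(b);print("brass box",xs.min(),xs.max(),ys.min(),ys.max())
cv2.imwrite("pics/r.png",cv2.resize(im[135:205,325:395,::-1],None,fx=8,fy=8,interpolation=cv2.INTER_CUBIC))
red=cv2.inRange(hsv,(0,150,90),(4,255,255))|cv2.inRange(hsv,(172,150,90),(180,255,255));red[:,:352]=0;red[:,368:]=0;red[:140]=0;red[180:]=0
ys,xs=np.nonzero(red);print("band rows",ys.min(),ys.max(),ys.mean(),xs.mean())
E
```

```text
pos [0.5759 0.2039 0.2971] yaw -89.9 j [ 0.67  0.09  0.26  0.   -1.75  0.9 ] w 0.0166 F [ 0.9 -0.4 -1. ] t 11.1833
shift [-0.06 -0.03  7.93] turn [-0.01 -0.08  0.1 ]
26 xy [0.5736 0.2037] slope [ 0.0837 -0.1061] zmin 0.11748343493143211
26 xy [0.5734 0.204 ] slope [ 0.1006 -0.1331] zmin 0.11572295986158097
26 xy [0.5725 0.2052] slope [ 0.0898 -0.118 ] zmin 0.11202395095867869
rod col at 184.4 359.02241458563896 axis px at .128 from xy: [359.168  183.8147]
brass box 352 365 180 191
band rows 156 159 157.4 360.4
```

View pics/r.png

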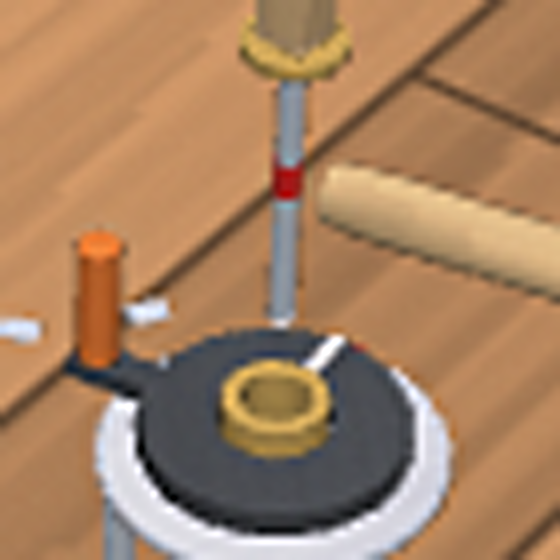

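```bash
python3 - <<'E'
from m import *
np.set_printoptions(suppress=True,precision=4)
X=[];k=[]
for i in range(8):
    o=rod(146,174,352,370); X.append(o[:,3:6]); k.append(np.polyval(np.polyfit(o[:,0],o[:,1],1),[150,172,184.1]))
    im,d=camera("scene"); 
    if i==0: q=[]
    pts=np.array([unproj("scene",u,v,d[v,u]) for v in range(174,196) for u in range(345,375) if d[v,u]>0]); q.append(pts[(abs(pts[:,2]-.128)<.003)&(np.hypot(pts[:,0]-.5725,pts[:,1]-.2035)<.021)])
X=np.vstack(X);A=np.polyfit(X[:,2]-.2,X[:,:2],1);print("rod",np.mean(X[:,:2],0),"slope/at .2",A,"cols",np.mean(k,0))
q=np.vstack(q);print("bush",q.mean(0),(q.min(0)+q.max(0))/2,len(q))
for xy in([.5725,.2036],[.5735,.2036]):print([proj("scene",[*xy,z]).round(2).tolist() for z in(.128,.155,.213)])
# bush columns by brightness/brass per row
b=cv2.inRange(cv2.cvtColor(im,cv2.COLOR_RGB2HSV),(15,90,40),(35,255,255))
for r in range(179,193):
    c=np.nonzero(b[r,345:375])[0]+345; print(r,c.min() if len(c) else 0,c.max() if len(c) else 0,end="; ")
E
```

```text
rod [0.5733 0.2037] slope/at .2 [[ 0.0067 -0.0066]
 [ 0.5733  0.2037]] cols [360.7667 359.6326 359.0088]
bush [0.5738 0.2032 0.1277] [0.5738 0.2031 0.128 ] 476
[[358.77, 184.16], [359.19, 175.65], [360.11, 156.53]]
[[359.11, 184.33], [359.53, 175.81], [360.46, 156.7]]
179 0 0; 180 356 361; 181 354 363; 182 353 364; 183 353 365; 184 353 365; 185 352 365; 186 352 365; 187 352 365; 188 352 365; 189 353 365; 190 354 364; 191 356 362; 192 0 0;
```

The rod axis (.5733, .2037) agrees with the bush (.5738, .2032) in the same camera, and the rod is upright. The crop shows the tip at (283,322) above the mouth at (277,396). The band is at z≈.2138, so I'll lower it by about 8.6 cm.

{"op": "play_rows", "data": {
  "steps": [
    {"x": 0, "y": 0, "z": 0.6, "wx": 0, "wy": 0, "wz": 0, "claw": 1},
    {"x": 0, "y": 0, "z": 0.8, "wx": 0, "wy": 0, "wz": 0, "claw": 1},
    {"x": 0, "y": 0, "z": 0.8, "wx": 0, "wy": 0, "wz": 0, "claw": 1},
    {"x": 0, "y": 0, "z": 0.8, "wx": 0, "wy": 0, "wz": 0, "claw": 1},
    {"x": 0, "y": 0, "z": 0.6, "wx": 0, "wy": 0, "wz": 0, "claw": 1},
    {"x": 0, "y": 0, "z": 0.4, "wx": 0, "wy": 0, "wz": 0, "claw": 1},
    {"x": 0, "y": 0, "z": 0, "wx": 0, "wy": 0, "wz": 0, "claw": 1},
    {"x": 0, "y": 0, "z": 0, "wx": 0, "wy": 0, "wz": 0, "claw": 1}
  ]
}}

```text
time: 12.85
ee_pos: [0.5756, 0.2039, 0.256]
eef_rot: [3.141, 0.003, -0.0]
ft_force: [0.1, -1.2, -1.9]
width: 0.0164
```

```bash
python3 - <<'E'
from m import *
np.set_printoptions(suppress=True,precision=4)
goal(.5759,.2039,.2114,-90)
X=np.vstack([rod(164,178,352,370)[:,[1,0,3,4,5]] for i in range(6)]); X=X[abs(X[:,4]-.175)<.03];print(len(X),X[:,2:].mean(0),np.polyval(np.polyfit(X[:,1],X[:,0],1),184.1))
E
```

```text
pos [0.5756 0.2039 0.256 ] yaw -89.9 j [ 0.67  0.07  0.17  0.   -1.67  0.9 ] w 0.0164 F [ 0.1 -1.2 -1.9] t 12.85
shift [0.03 0.   4.46] turn [0.03 0.01 0.1 ]
58 [0.5731 0.2038 0.1713] 358.7664424312116
```

Centred, with no contact force. Continuing down.

{"op": "play_rows", "data": {
  "steps": [
    {"x": 0, "y": 0, "z": 0.6, "wx": 0, "wy": 0, "wz": 0, "claw": 1},
    {"x": 0, "y": 0, "z": 0.8, "wx": 0, "wy": 0, "wz": 0, "claw": 1},
    {"x": 0, "y": 0, "z": 0.8, "wx": 0, "wy": 0, "wz": 0, "claw": 1},
    {"x": 0, "y": 0, "z": 0.8, "wx": 0, "wy": 0, "wz": 0, "claw": 1},
    {"x": 0, "y": 0, "z": 0.8, "wx": 0, "wy": 0, "wz": 0, "claw": 1},
    {"x": 0, "y": 0, "z": 0.5, "wx": 0, "wy": 0, "wz": 0, "claw": 1},
    {"x": 0, "y": 0, "z": 0, "wx": 0, "wy": 0, "wz": 0, "claw": 1},
    {"x": 0, "y": 0, "z": 0, "wx": 0, "wy": 0, "wz": 0, "claw": 1},
    {"x": 0, "y": 0, "z": 0, "wx": 0, "wy": 0, "wz": 0, "claw": 1}
  ]
}}

```text
time: 13.9
ee_pos: [0.5759, 0.204, 0.2136]
eef_rot: [-3.142, -0.003, -0.001]
ft_force: [0.4, 0.0, -1.1]
width: 0.0168
```

```bash
python3 - <<'E'
from m import *
np.set_printoptions(suppress=True,precision=4)
goal(.5759,.2039,.2114,-90)
L=[rod(166,186,352,370)[:,[1,0,3,4,5]] for i in range(6)];X=np.vstack(L); X=X[(X[:,4]>.136)&(X[:,4]<.17)];print(len(X),X[:,2:].mean(0))
im,d=camera("scene")
cv2.imwrite("pics/z.png",cv2.resize(im[150:210,325:395,::-1],None,fx=10,fy=10,interpolation=cv2.INTER_CUBIC))
E
```

```text
pos [0.5759 0.204  0.2136] yaw -89.9 j [ 0.67  0.07  0.09  0.   -1.59  0.9 ] w 0.0168 F [ 0.4  0.  -1.1] t 13.9
shift [0.   0.01 0.22] turn [-0.   -0.05  0.11]
42 [0.5742 0.2043 0.1511]
```

View pics/z.png

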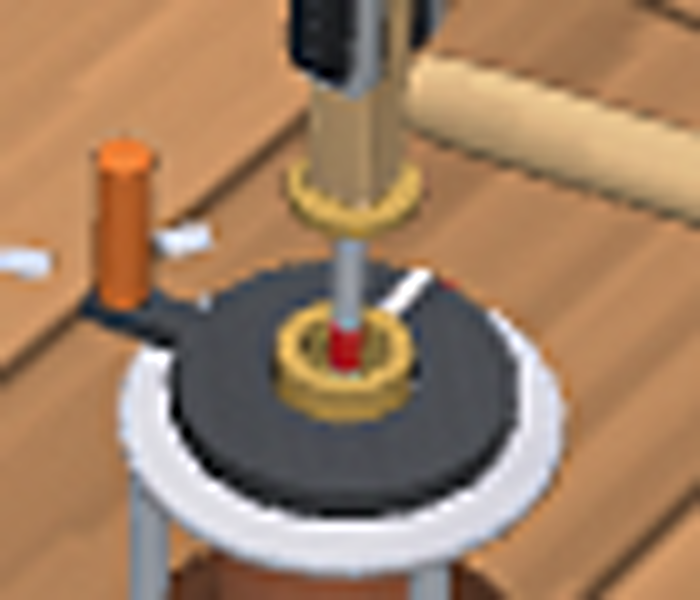

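The band's middle is at (346,347) in the crop, and level would be about row 357. That is about 2 mm too high and agrees with the TCP reading. The rod sits centred in the mouth and the ring is still locked. Last trim, then hand in.

{"op": "play_rows", "data": {
  "steps": [
    {"x": 0, "y": 0, "z": 0.12, "wx": 0, "wy": 0, "wz": 0, "claw": 1},
    {"x": 0, "y": 0, "z": 0.12, "wx": 0, "wy": 0, "wz": 0, "claw": 1},
    {"x": 0, "y": 0, "z": 0, "wx": 0, "wy": 0, "wz": 0, "claw": 1},
    {"x": 0, "y": 0, "z": 0, "wx": 0, "wy": 0, "wz": 0, "claw": 1},
    {"x": 0, "y": 0, "z": 0, "wx": 0, "wy": 0, "wz": 0, "claw": 1},
    {"x": 0, "y": 0, "z": 0, "wx": 0, "wy": 0, "wz": 0, "claw": 1}
  ]
}}

```text
time: 14.75
ee_pos: [0.5757, 0.204, 0.2108]
eef_rot: [3.142, 0.003, 0.0]
ft_force: [0.2, 0.3, -1.4]
width: 0.0169
```

```bash
python3 - <<'E'
from m import *
goal(.5759,.2039,.2114,-90)
z=observe()["ee_pos"][2]
if abs(z-.2114)<.002: print(close_job())
E
```

```text
pos [0.5757 0.204  0.2108] yaw -89.9 j [ 0.67  0.07  0.09  0.   -1.59  0.9 ] w 0.0169 F [ 0.2  0.3 -1.4] t 14.75
shift [ 0.02  0.01 -0.06] turn [ 0.   -0.    0.11]
the job is handed in; nothing more can be done
None
```

I turned the lock ring anticlockwise by its peg until it stopped, and the white line met the red mark. I then took the probe from the brown stand and lowered it into the bush. The job was handed in at about 14.8 s with the probe still held; no verdict is reported.

- **Ring:** the line was still on the red mark in the last picture, taken just before a final 2.4 mm trim downwards.
- **Centring:** measured just above the bush, the rod was within about 1 mm of the bore's axis and upright. A coarser check with the probe inside agreed to about 1 mm.
- **Height:** from the final arm position, the band is within about 1 mm of the mouth.
- **Contact:** the wrist force in the bush was no more than about 2 N, most of it the probe's weight.
- **Not checked:** I took no picture after the final trim and did not check the bystanders separately. The arm passed above them throughout.
- **Disagreements:** the scene and top cameras differed by up to about 2 mm on absolute positions. I used positions relative to the scene camera. Its pictures put the probe's axis about 2 mm off the tool's centre, and I allowed for that.

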